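Reset the bench supply with its push-pull knob

ROBOT

A 6-joint arm with a two-finger parallel gripper is mounted at the origin on a cart in front of the work surface, level with it; the furniture and walls round the work are solid. World frame = base frame: x ahead of the robot, y to its left, z up, the work surface at z = 0. Lengths are in m, angles in rad, forces in N, time in s.
With the tool pointing down it reaches from about 0.25 to 0.725 m from the base axis. Payload 4 kg.
Tool frame: the origin (TCP) lies at the very end of the fingers, on their centre line; the grasp point (between the pads) lies 19 mm behind it; x points along the fingers, y is the direction in which the jaws open and shut, and the axes are right-handed (so a half turn about x gives the same grasp; the last joint's range is limited). The gripper opens to 85 mm and grips with 20 to 120 N. Pads are 22 mm wide; open, the fingers measure 114 mm over their backs; the gripper's body (76 mm by 85 mm) begins 54 mm behind the grasp point. The pads swing forward as they close: fully open they stand 13 mm farther back than shut.
Start: joints at [-1.105, 0.241, 0.005, 1.335, 0, 1.571], TCP at [0.225, -0.447, 0.231] pointing down, gripper open.
Joint ranges: [-2.72, 2.72], [-1.05, 1.87], [-1.09, 1.28], [-1.99, 2.15], [-1.42, 1.44], [-3.14, 3.14]. Speed limits (rad/s): [2.79, 2.79, 3.14, 3.14, 3.14, 3.14].

INTERFACE

Orientations are given as a unit quaternion [x, y, z, w].
In Python, from workcell import get_obs, camera, job_done gives the robot as it stands. The module is installed in compiled form; this text tells all that it offers.
- The arm moves only by the tool arm_command, never from a script. Its argument "motion" is a list of rows, each an object of numbers: "x", "y", "z": the shift along the tool's x, y, z in m; "roll": the turn about the tool's x in rad; "fingers": the opening, from 0 (shut) to 1 (fully open). A call has 1 to 20 rows; each row shifts and turns the pose as measured when the row begins, along the tool's axes as they then stand; what a row does not reach is not made up. A row lasts 1/12 s, in which the tool goes at most 41.7 mm and 7.16 degrees, less where a joint would pass 70% of its speed; a pose out of reach is approached as far as the arm can. A call is refused whole if a number of a shift passes 0.0417 or a number of a turn 0.125, either way. A call with a gripper value outside its range is refused whole. The fingers move at their own pace and stop on an object; the grip force is fixed at half the most. Time passes only in rows, so rows that do not move let the fingers close. It gives the time, the measured TCP pose, the force and the opening at its end, in the units of the state.
- get_obs(): the state, without advancing time (a new reading comes with each control period).
- camera(name): name is "side" or "top"; returns a dict with "frame" (400x640x3 uint8, red, green, blue), "intrinsics" (3x3 intrinsics, pixels), "rvec" (rotation vector, rad) and "tvec" (3), from world to camera coordinates, as OpenCV has them. Camera axes: x right, y down, z forward; pixel columns grow to the right and rows downward; lengths in m; the calibration is good to about 2 mm. A picture is of the moment at which its call begins. There is no depth.
- job_done(): hands the job in, once; it reports no verdict.
The state is a dict: "clock": time; "joint_pos": joint angles; "joint_vel": joint speeds; "tau": joint torques, N m; "eef_pos": TCP position; "tool_rot": TCP orientation; "ft_force": force on the tool from outside, world axes, zero at the start; "ft_torque": the same for the moment, N m; "grip_width": finger opening in m.
Only numpy, scipy, OpenCV 4.12 (cv2) and the standard library are available. Lean on these libraries where they do the work, as an engineer would, in place of code of your own. Each camera call takes 0.05 s, during which the arm holds its last target.

TASK

The bench supply has tripped. Reset it with the round knob on the grey control box: pull that knob straight up until it catches in its out position, then push it fully back down and let go of it. Leave the square knob and the bar-shaped knob pushed in.

Things in the scene. Friction and masses are not known exactly. Their poses are not given: they have to be found in the camera images.
- control_box: Fixed grey box with aluminium cover, 110 mm (x) by 280 mm (y), 40 mm tall; origin under its centre, z up. Three black knobs of equal height in a row along y, 90 mm apart, in any order: one round, one square (34 x 34 mm), one bar-shaped (50 mm along x, 16 mm along y). Tape roll and pliers lie off its ends. Fingers closing along x have most room. Overhead, a gantry beam crosses along y at x = 0.58 m, 0.55 m up.
- round_knob_grip (a point): Centre of the head of the round black knob, the one to operate: a cylinder 36 mm across, 32 mm tall, edges rounded, small metal disc on top. The point is half-way up it, 16 mm under its top and, pushed in, 30 mm above the cover (70 mm above the worktop). The head stands on a 12 mm stem over a steel collar 5 mm high, 42 mm across. Axes as the box's: x its short side, z up.
- round_knob (a joint): Slide of the round knob. Joint value in m: 0 = pushed fully in (down), 0.020 = pulled fully out (up, along the vertical). A spring detent holds it at both ends: 5 to 8 N pulls or pushes it over the middle of its travel, past which it snaps to the other end by itself; hard stops at both ends.
- square_knob (a joint): Slide of the square knob, a bystander that stays pushed in. Joint value in m: 0 = pushed fully in (down), 0.020 = pulled fully out (up, along the vertical). Same detent.
- bar_knob (a joint): Slide of the bar-shaped knob, a bystander that stays pushed in. Joint value in m: 0 = pushed fully in (down), 0.020 = pulled fully out (up, along the vertical). Same detent.
There are look-alikes about, which are no part of the job. What is shaped like the part that bears round_knob_grip but pink is not meant. Leave any pink look-alike of the part that bears square_knob alone.

How it is judged:
On the way:
1. the round knob is pulled out to its detent (value of joint round_knob above 0.016 m), for 0.2 s.
At the end, for the whole second after the job is handed in: After having been out, the round knob is pushed in again to within 3 mm of its inner stop; the square and the bar-shaped knob are in as well (within 3 mm) (value of joint each of round_knob, square_knob, bar_knob below 0.003 m); the robot touches nothing.
It fails at once if the square or the bar-shaped knob is pulled out by more than 6 mm (value of joint any of square_knob, bar_knob above 0.006 m).
It also fails if it takes over 29 s, if anything falls off the work surface, if the arm or the gripper's body presses on something with over 40 N, if the wrist force passes 120 N, or if a joint passes its speed limit or range.

## Working session

There is one attempt and no reset: what is moved stays moved. The work goes in short steps, Python scripts to look and compute and a tool call to move; the robot and the scene stay as the last step left them, time stands still between calls to the robot, and variables do not carry over. Pictures are saved under pics/ and viewed, and the job is handed in when it is done.

Besides the shell and the picture viewer there is one more tool, called by a JSON object that holds its "op" and its "data", one argument or row to a line. arm_command: Moves the arm, as the interface text tells. Its arguments: {"type":"object","properties":{"motion":{"type":"array","items":{"type":"object","properties":{"x":{"type":"number"},"y":{"type":"number"},"z":{"type":"number"},"roll":{"type":"number"},"fingers":{"type":"number"}}}}},"required":["motion"]}

```bash
mkdir -p pics; python3 - <<'E'
from workcell import get_obs,camera
import cv2,numpy as np,pickle
o=get_obs();print(o['clock'],o['eef_pos'],o['tool_rot'],o['grip_width'],o['ft_force'])
d={}
for n in('side','top'):
    c=camera(n);d[n]=c;cv2.imwrite(f'pics/{n}0.png',c['frame'][:,:,::-1]);print(n,c['intrinsics'],c['rvec'],c['tvec'])
pickle.dump(d,open('c0.pkl','wb'))
E
```

```text
0.0 [ 0.22430506 -0.44619365  0.23041843] [-0.68784152 -0.16390639  0.68818519 -0.1625112 ] 0.08533647976941015 [ 0.32382011 -0.83432056  0.28499463]
side [[453.0816279    0.         320.80212669]
 [  0.         453.0816279  201.83696525]
 [  0.           0.           1.        ]] [ 0.36322104 -2.67072975  1.33655721] [0.48761987 0.08729775 0.93236451]
top [[517.3017728    0.         311.1810375 ]
 [  0.         517.3017728  199.27049187]
 [  0.           0.           1.        ]] [ 2.17843657 -2.11819061  0.13208635] [0.03440855 0.49872051 1.04050542]
```

View pics/top0.png

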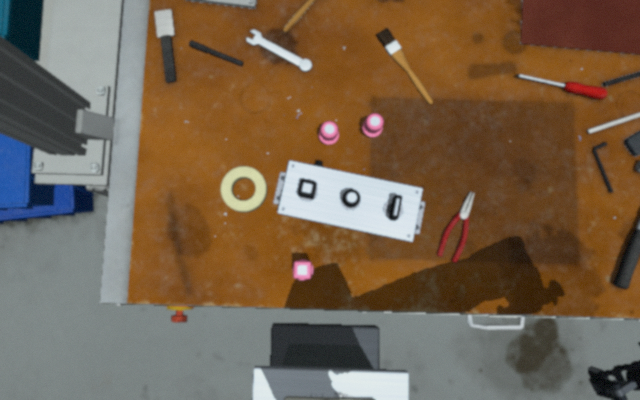

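View pics/side0.png

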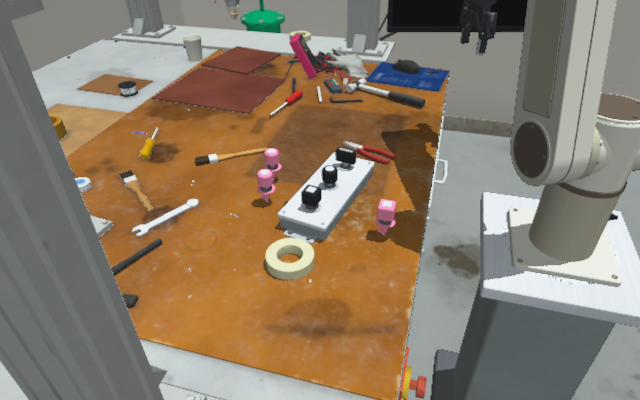

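The top view shows the box with three black knobs: the square at about (307,188), the round at (350,198) and the bar at (395,207). Pink look-alikes are at (302,270), (329,132) and (373,125). Next I'll measure.

```bash
cat > h.py <<'E'
import cv2,numpy as np
def ray(c,uv,z):
    R,_=cv2.Rodrigues(c['rvec']);t=np.array(c['tvec']).ravel()
    C=-R.T@t;d=R.T@np.linalg.inv(c['intrinsics'])@np.array([uv[0],uv[1],1.])
    return C+d*(z-C[2])/d[2]
def tri(c1,u1,c2,u2):
    P=[]
    for c in(c1,c2):
        R,_=cv2.Rodrigues(c['rvec']);P.append(c['intrinsics']@np.c_[R,np.array(c['tvec']).ravel()])
    X=cv2.triangulatePoints(P[0],P[1],np.array(u1,float),np.array(u2,float)).ravel();return X[:3]/X[3]
def proj(c,p): return cv2.projectPoints(np.array(p,float).reshape(-1,3),c['rvec'],c['tvec'],c['intrinsics'],None)[0].reshape(-1,2)
E
python3 - <<'E'
import pickle;from h import *
d=pickle.load(open('c0.pkl','rb'))
c=d['top'];f=c['frame'];hsv=cv2.cvtColor(f,cv2.COLOR_RGB2HSV)
m=((hsv[:,:,2]>150)&(hsv[:,:,1]<60)).astype(np.uint8)
m[:150]=0;m[250:]=0;m[:,:270]=0;m[:,430:]=0
cs,_=cv2.findContours(m,0,2);k=max(cs,key=cv2.contourArea);r=cv2.minAreaRect(k);print(r)
bp=cv2.boxPoints(r);W=[ray(c,p,.04) for p in bp];print(np.round(W,4));print('ctr',np.mean(W,0))
for i in range(4):
    e=W[(i+1)%4]-W[i];print(np.linalg.norm(e),np.degrees(np.arctan2(e[1],e[0])))
b=(hsv[:,:,2]<70).astype(np.uint8);mm=np.zeros_like(b);cv2.drawContours(mm,[k],-1,1,-1);b&=mm
n,l,s,ce=cv2.connectedComponentsWithStats(b)
for i in range(1,n):
    if s[i,4]>20: print(s[i],ce[i],ray(c,ce[i],.07))
s=d['side']['frame']
cv2.imwrite('pics/z1.png',cv2.resize(f[150:250,270:430],None,fx=5,fy=5,interpolation=cv2.INTER_CUBIC)[:,:,::-1])
cv2.imwrite('pics/z2.png',cv2.resize(s[130:240,250:410],None,fx=5,fy=5,interpolation=cv2.INTER_CUBIC)[:,:,::-1])
E
```

```text
((349.3824157714844, 200.1641845703125), (149.4635772705078, 55.07802200317383), 12.056761741638184)
[[ 0.469   0.1311  0.04  ]
 [ 0.5826  0.1115  0.04  ]
 [ 0.525  -0.1926  0.04  ]
 [ 0.4134 -0.1691  0.04  ]]
ctr [ 0.49749543 -0.02974862  0.04      ]
0.11524001650471914 -9.794252778283496
0.309523800412019 -100.71769849881706
0.11408668772224544 168.10310941418976
0.30532092349423023 79.50045815941651
[299 180  16  18 101] [306.07920792 190.05940594] [0.51104423 0.05873444 0.07      ]
[343 190  16  17  73] [348.06849315 199.39726027] [ 0.4944454  -0.02589736  0.07      ]
[388 196  10  23 102] [391.58823529 208.04901961] [ 0.47941029 -0.11305797  0.07      ]
```

View pics/z1.png

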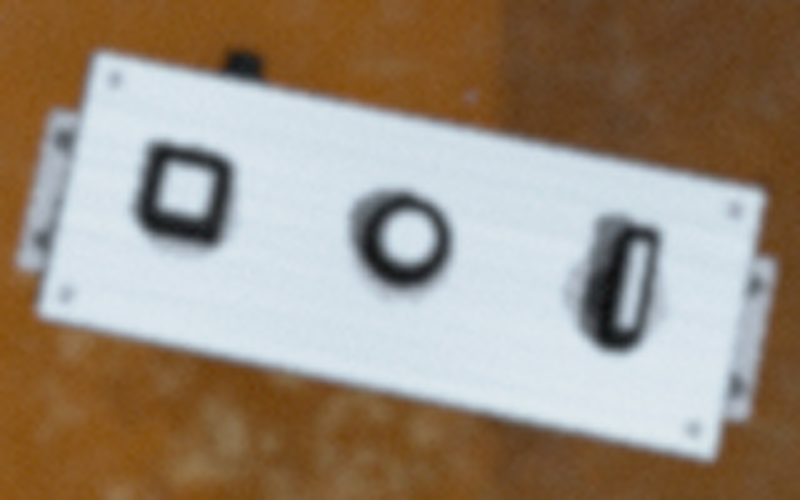

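View pics/z2.png

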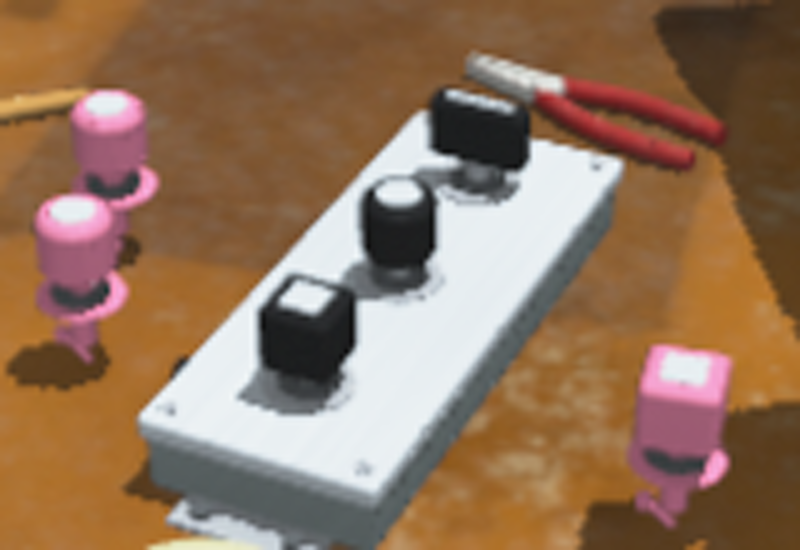

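```bash
python3 - <<'E'
import pickle;from h import *
from scipy.spatial.transform import Rotation as Ro
d=pickle.load(open('c0.pkl','rb'));T=d['top'];S=d['side']
a=lambda p:((p[0]+.5)/5-.5+270,(p[1]+.5)/5-.5+150)
b=lambda p:((p[0]+.5)/5-.5+250,(p[1]+.5)/5-.5+130)
for n,p,q in(('sq',(185,190),(310,295)),('rd',(408,238),(401,193)),('bar',(633,292),(480,100))):
    print(n,ray(T,a(p),.086),ray(S,b(q),.086),tri(T,a(p),S,b(q)))
W=[ray(T,a(p),.04) for p in((97,52),(766,190),(716,460),(38,317))]
print(np.round(W,4),np.mean(W,0))
for i in range(4):
    e=W[(i+1)%4]-W[i];print(np.linalg.norm(e),np.degrees(np.arctan2(e[1],e[0])))
print(Ro.from_quat([-0.68784152,-0.16390639,0.68818519,-0.1625112]).as_matrix().round(3))
E
```

```text
sq [0.51357829 0.05750018 0.086     ] [0.50997732 0.05634255 0.086     ] [0.51188127 0.05716837 0.08663093]
rd [ 0.49683234 -0.03101803  0.086     ] [ 0.49346067 -0.03032772  0.086     ] [ 0.49555256 -0.03129128  0.08537933]
bar [ 0.47783729 -0.11978429  0.086     ] [ 0.47820479 -0.11950114  0.086     ] [ 0.47803348 -0.11978508  0.08583076]
[[ 0.5779  0.0969  0.04  ]
 [ 0.5273 -0.1814  0.04  ]
 [ 0.4154 -0.1611  0.04  ]
 [ 0.4663  0.1173  0.04  ]] [ 0.49672177 -0.03208548  0.04      ]
0.2828620878575449 -100.30714814517594
0.11373299424802627 169.70962444668297
0.28305140175187893 79.64768771487499
0.11350997757055199 -10.385857123862502
[[-0.001  0.449 -0.893]
 [ 0.002 -0.893 -0.449]
 [-1.    -0.002  0.   ]]
```

{"op": "arm_command", "data": {
  "motion": [
    {"roll":-0.115},
    {"roll":-0.115},
    {"roll":-0.115},
    {"roll":-0.115},
    {"roll":-0.115},
    {"roll":-0.115},
    {"roll":-0.115},
    {"roll":-0.115}
  ]
}}

```text
schema error: expected keys x, y, z, roll, fingers
```

{"op": "arm_command", "data": {
  "motion": [
    {"y":0.0137,"z":-0.0327},
    {"y":0.0137,"z":-0.0327},
    {"y":0.0137,"z":-0.0327},
    {"y":0.0137,"z":-0.0327},
    {"y":0.0137,"z":-0.0327},
    {"y":0.0137,"z":-0.0327},
    {"y":0.0137,"z":-0.0327},
    {"y":0.0137,"z":-0.0327},
    {"y":0.0137,"z":-0.0327},
    {"y":0.0137,"z":-0.0327},
    {"y":0.0137,"z":-0.0327},
    {"y":0.0137,"z":-0.0327},
    {},
    {}
  ]
}}

```text
schema error: expected keys x, y, z, roll, fingers
```

```bash
cat > st.py <<'E'
from workcell import get_obs
import numpy as np
from scipy.spatial.transform import Rotation as Ro
o=get_obs();M=Ro.from_quat(o['tool_rot']).as_matrix()
print(o['clock'],o['eef_pos'].round(4),'f',o['ft_force'].round(1),'w',o['grip_width'],'yaw',np.degrees(np.arctan2(M[1,1],M[0,1])),'tx',M[:,0].round(3))
print('to knob, tool axes',(M.T@(np.array([.4955,-.031,.050])-o['eef_pos'])).round(4))
E
python3 st.py
```

```text
0.1 [ 0.2243 -0.4462  0.2305] f [-0.3  0.1  0.5] w 0.08530842781888058 yaw -63.30931455260033 tx [-0.001  0.002 -1.   ]
to knob, tool axes [ 0.181  -0.2488 -0.4288]
```

All keys are needed in every row.

{"op": "arm_command", "data": {
  "motion": [
    {"x":0,"y":0,"z":0,"roll":-0.115,"fingers":1},
    {"x":0,"y":0,"z":0,"roll":-0.115,"fingers":1},
    {"x":0,"y":0,"z":0,"roll":-0.115,"fingers":1},
    {"x":0,"y":0,"z":0,"roll":-0.115,"fingers":1},
    {"x":0,"y":0,"z":0,"roll":-0.115,"fingers":1},
    {"x":0,"y":0,"z":0,"roll":-0.115,"fingers":1},
    {"x":0,"y":0,"z":0,"roll":-0.115,"fingers":1},
    {"x":0,"y":0,"z":0,"roll":-0.115,"fingers":1}
  ]
}}

```text
clock: 0.77
eef_pos: [0.2228, -0.4434, 0.226]
tool_rot: [0.535, 0.468, -0.533, 0.459]
ft_force: [-0.2, 0.1, -0.2]
grip_width: 0.0855
```

```bash
python3 st.py
```

```text
0.7667 [ 0.2228 -0.4434  0.226 ] f [-0.2  0.1 -0.2] w 0.08549183752079206 yaw -8.134545853094425 tx [-0.006  0.011 -1.   ]
to knob, tool axes [ 0.179   0.2128 -0.445 ]
```

{"op": "arm_command", "data": {
  "motion": [
    {"x":0,"y":0.016,"z":-0.034,"roll":0.01,"fingers":1},
    {"x":0,"y":0.016,"z":-0.034,"roll":0.01,"fingers":1},
    {"x":0,"y":0.016,"z":-0.034,"roll":0.01,"fingers":1},
    {"x":0,"y":0.016,"z":-0.034,"roll":0.01,"fingers":1},
    {"x":0,"y":0.016,"z":-0.034,"roll":0,"fingers":1},
    {"x":0,"y":0.016,"z":-0.034,"roll":0,"fingers":1},
    {"x":0,"y":0.016,"z":-0.034,"roll":0,"fingers":1},
    {"x":0,"y":0.016,"z":-0.034,"roll":0,"fingers":1},
    {"x":0,"y":0.016,"z":-0.034,"roll":0,"fingers":1},
    {"x":0,"y":0.016,"z":-0.034,"roll":0,"fingers":1},
    {"x":0,"y":0,"z":0,"roll":0,"fingers":1},
    {"x":0,"y":0,"z":0,"roll":0,"fingers":1}
  ]
}}

```text
clock: 1.77
eef_pos: [0.4446, -0.1218, 0.222]
tool_rot: [0.544, 0.459, -0.544, 0.445]
ft_force: [-0.5, -0.4, 0.2]
grip_width: 0.0855
```

```bash
python3 st.py
```

```text
1.7667 [ 0.4446 -0.1218  0.222 ] f [-0.5 -0.4  0.2] w 0.08545117278436526 yaw -10.562487328042037 tx [-0.012  0.016 -1.   ]
to knob, tool axes [ 0.1728  0.036  -0.0963]
```

{"op": "arm_command", "data": {
  "motion": [
    {"x":0,"y":0.009,"z":-0.024,"roll":0,"fingers":1},
    {"x":0,"y":0.009,"z":-0.024,"roll":0,"fingers":1},
    {"x":0,"y":0.009,"z":-0.024,"roll":0,"fingers":1},
    {"x":0,"y":0.009,"z":-0.024,"roll":0,"fingers":1},
    {"x":0.025,"y":0,"z":0,"roll":0,"fingers":1},
    {"x":0.025,"y":0,"z":0,"roll":0,"fingers":1},
    {"x":0.025,"y":0,"z":0,"roll":0,"fingers":1},
    {"x":0,"y":0,"z":0,"roll":0,"fingers":1}
  ]
}}

```text
clock: 2.43
eef_pos: [0.4968, -0.0355, 0.1446]
tool_rot: [-0.546, -0.456, 0.546, -0.442]
ft_force: [-1.1, 0.9, 0.6]
grip_width: 0.0859
```

```bash
python3 st.py; python3 -c "
from workcell import camera
import cv2
for n in('top','side'):
    f=camera(n)['frame'];f=f[130:260,250:450] if n=='top' else f[90:220,240:440]
    cv2.imwrite(f'pics/{n}1.png',cv2.resize(f,None,fx=4,fy=4,interpolation=2)[:,:,::-1])
"
```

```text
2.4333 [ 0.4968 -0.0355  0.1446] f [-1.1  0.9  0.6] w 0.0858711087669253 yaw -11.076481406203357 tx [-0.013  0.015 -1.   ]
to knob, tool axes [ 0.0947 -0.0007 -0.003 ]
```

View pics/side1.png

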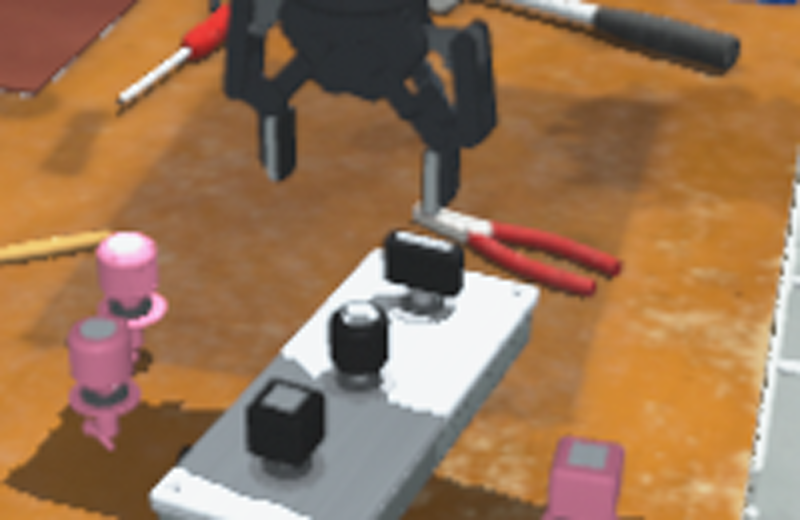

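View pics/top1.png

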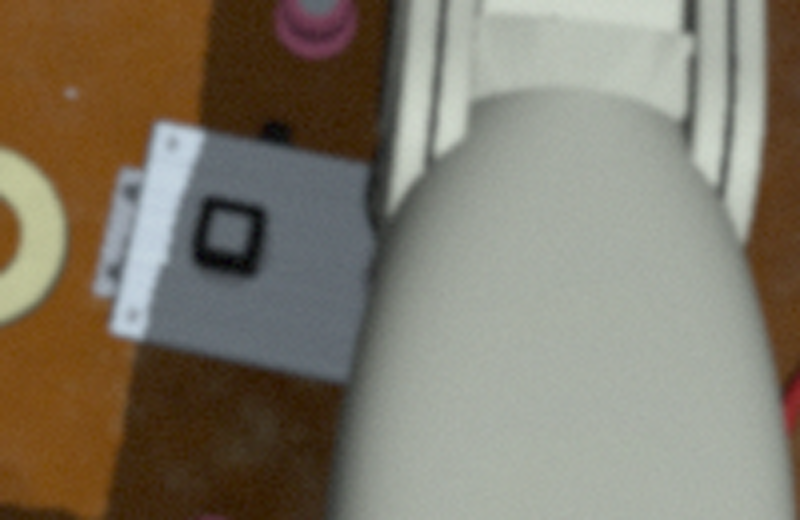

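The side view shows the open fingers straddling the round knob along box x, from about (275,170) to (438,200), with nothing in the way. The arm hides the knob in the top view. I'll descend now.

{"op": "arm_command", "data": {
  "motion": [
    {"x":0.016,"y":0,"z":-0.002,"roll":0,"fingers":1},
    {"x":0.016,"y":0,"z":-0.002,"roll":0,"fingers":1},
    {"x":0.016,"y":0,"z":0,"roll":0,"fingers":1},
    {"x":0.016,"y":0,"z":0,"roll":0,"fingers":1},
    {"x":0.014,"y":0,"z":0,"roll":0,"fingers":1},
    {"x":0.008,"y":0,"z":0,"roll":0,"fingers":1},
    {"x":0,"y":0,"z":0,"roll":0,"fingers":1}
  ]
}}

```text
clock: 3.12
eef_pos: [0.5106, -0.0371, 0.0747]
tool_rot: [0.556, 0.446, -0.54, 0.448]
ft_force: [-0.7, -0.7, -0.2]
grip_width: 0.0855
```

```bash
python3 st.py
```

```text
3.1167 [ 0.5106 -0.0371  0.0747] f [-0.7 -0.7 -0.2] w 0.08551196414092385 yaw -11.63152508207606 tx [ 0.019  0.012 -1.   ]
to knob, tool axes [ 0.0245 -0.0164 -0.0026]
```

{"op": "arm_command", "data": {
  "motion": [
    {"x":0,"y":-0.008,"z":-0.001,"roll":0,"fingers":1},
    {"x":0,"y":-0.008,"z":-0.001,"roll":0,"fingers":1},
    {"x":0,"y":0,"z":0,"roll":0.01,"fingers":1},
    {"x":0,"y":0,"z":0,"roll":0,"fingers":1}
  ]
}}

```text
clock: 3.45
eef_pos: [0.4965, -0.0327, 0.0791]
tool_rot: [0.56, 0.441, -0.541, 0.446]
ft_force: [0.7, 0.8, 0.1]
grip_width: 0.0852
```

```bash
python3 st.py
```

```text
3.45 [ 0.4965 -0.0327  0.0791] f [0.7 0.8 0.1] w 0.08516708419757135 yaw -12.373901026096181 tx [ 0.025  0.011 -1.   ]
to knob, tool axes [ 0.029 -0.002 -0.001]
```

{"op": "arm_command", "data": {
  "motion": [
    {"x":0.006,"y":-0.002,"z":0,"roll":-0.02,"fingers":1},
    {"x":0.006,"y":-0.001,"z":0,"roll":-0.015,"fingers":1},
    {"x":0.006,"y":-0.001,"z":0,"roll":0,"fingers":1},
    {"x":0.006,"y":-0.001,"z":0,"roll":0,"fingers":1},
    {"x":0,"y":0,"z":0,"roll":0,"fingers":1}
  ]
}}

```text
clock: 3.87
eef_pos: [0.4931, -0.0312, 0.0546]
tool_rot: [0.552, 0.45, -0.532, 0.458]
ft_force: [0.1, 0.3, -0.5]
grip_width: 0.0856
```

```bash
python3 st.py
```

```text
3.8667 [ 0.4931 -0.0312  0.0546] f [ 0.1  0.3 -0.5] w 0.08559161598291852 yaw -10.114300393314295 tx [ 0.029  0.011 -1.   ]
to knob, tool axes [ 0.0047  0.0023 -0.0005]
```

{"op": "arm_command", "data": {
  "motion": [
    {"x":0.004,"y":0.002,"z":0,"roll":0,"fingers":1},
    {"x":0.001,"y":0,"z":0,"roll":0,"fingers":1},
    {"x":0,"y":0,"z":0,"roll":0,"fingers":1}
  ]
}}

```text
clock: 4.12
eef_pos: [0.4947, -0.0314, 0.0479]
tool_rot: [0.552, 0.451, -0.532, 0.457]
ft_force: [-0.8, -0.7, -0.7]
grip_width: 0.0854
```

```bash
python3 st.py; python3 -c "
from workcell import camera
import cv2
f=camera('side')['frame'][90:220,240:440]
cv2.imwrite('pics/side2.png',cv2.resize(f,None,fx=4,fy=4,interpolation=2)[:,:,::-1])
"
```

```text
4.1167 [ 0.4947 -0.0314  0.0479] f [-0.8 -0.7 -0.7] w 0.0853529147465342 yaw -10.108886460502882 tx [ 0.027  0.011 -1.   ]
to knob, tool axes [-0.0021  0.0008 -0.0006]
```

View pics/side2.png

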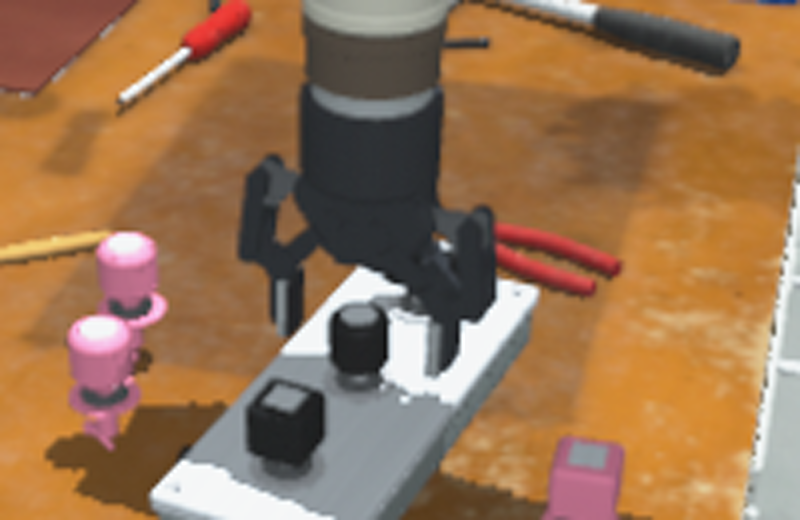

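The fingers straddle the round knob (side crop, knob at (358,340)) and are centred on it. I'll close them.

{"op": "arm_command", "data": {
  "motion": [
    {"x":0,"y":0,"z":0,"roll":0,"fingers":0.2},
    {"x":0,"y":0,"z":0,"roll":0,"fingers":0.2},
    {"x":0,"y":0,"z":0,"roll":0,"fingers":0.2},
    {"x":0,"y":0,"z":0,"roll":0,"fingers":0.2},
    {"x":0,"y":0,"z":0,"roll":0,"fingers":0.2},
    {"x":0,"y":0,"z":0,"roll":0,"fingers":0.2},
    {"x":0,"y":0,"z":0,"roll":0,"fingers":0.2}
  ]
}}

```text
clock: 4.75
eef_pos: [0.4964, -0.0317, 0.049]
tool_rot: [0.553, 0.45, -0.531, 0.458]
ft_force: [1.0, -0.6, -0.3]
grip_width: 0.0342
```

```bash
python3 st.py
```

```text
4.75 [ 0.4964 -0.0317  0.049 ] f [ 1.  -0.6 -0.3] w 0.034235322232143754 yaw -10.123280956317233 tx [ 0.03   0.011 -0.999]
to knob, tool axes [-0.0011 -0.0009 -0.0005]
```

{"op": "arm_command", "data": {
  "motion": [
    {"x":-0.004,"y":0,"z":0,"roll":0,"fingers":0.2},
    {"x":-0.005,"y":0,"z":0,"roll":0,"fingers":0.2},
    {"x":-0.006,"y":0,"z":0,"roll":0,"fingers":0.2},
    {"x":-0.006,"y":0,"z":0,"roll":0,"fingers":0.2}
  ]
}}

```text
clock: 5.08
eef_pos: [0.4962, -0.0316, 0.0698]
tool_rot: [0.553, 0.45, -0.531, 0.458]
ft_force: [18.1, -0.2, -69.1]
grip_width: 0.0341
```

```bash
python3 st.py
```

```text
5.0833 [ 0.4962 -0.0316  0.0698] f [ 18.1  -0.2 -69.1] w 0.03409935083731652 yaw -10.112456027791074 tx [ 0.03   0.011 -0.999]
to knob, tool axes [ 0.0197 -0.0013 -0.0002]
```

{"op": "arm_command", "data": {
  "motion": [
    {"x":0.001,"y":0,"z":0,"roll":0,"fingers":0.2},
    {"x":0,"y":0,"z":0,"roll":0,"fingers":0.2},
    {"x":0,"y":0,"z":0,"roll":0,"fingers":0.2},
    {"x":0,"y":0,"z":0,"roll":0,"fingers":0.2}
  ]
}}

```text
clock: 5.42
eef_pos: [0.4961, -0.0316, 0.0693]
tool_rot: [0.553, 0.45, -0.531, 0.458]
ft_force: [4.2, -0.5, -6.0]
grip_width: 0.0335
```

```bash
python3 st.py; python3 -c "
from workcell import camera
import cv2
f=camera('side')['frame'][90:220,240:440]
cv2.imwrite('pics/side3.png',cv2.resize(f,None,fx=4,fy=4,interpolation=2)[:,:,::-1])
"
```

```text
5.4167 [ 0.4961 -0.0316  0.0693] f [ 4.2 -0.5 -6. ] w 0.03353060173061171 yaw -10.10991265376135 tx [ 0.029  0.011 -1.   ]
to knob, tool axes [ 0.0193 -0.0012 -0.0002]
```

View pics/side3.png

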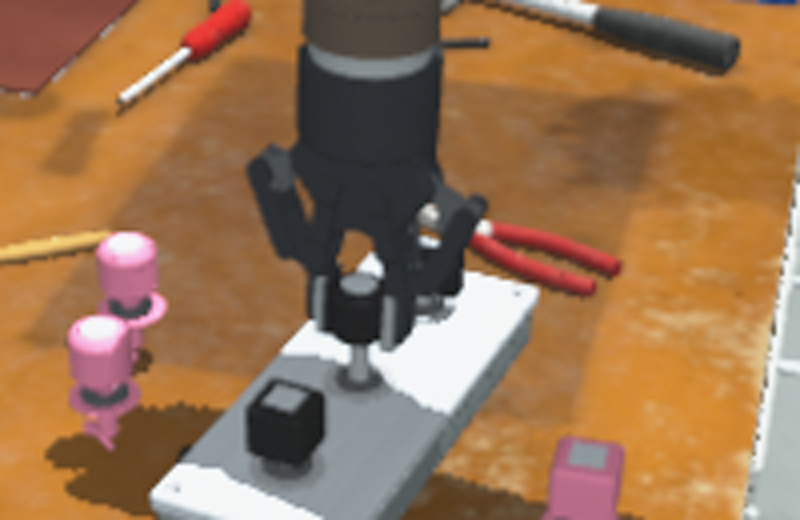

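The side view shows the round knob fully out, with its long stem exposed below the head at (360,360). Next I push it back in.

{"op": "arm_command", "data": {
  "motion": [
    {"x":0.005,"y":0,"z":0,"roll":0,"fingers":0.2},
    {"x":0.006,"y":0,"z":0,"roll":0,"fingers":0.2},
    {"x":0.005,"y":0,"z":0,"roll":0,"fingers":0.2},
    {"x":0.003,"y":0,"z":0,"roll":0,"fingers":0.2},
    {"x":0.001,"y":0,"z":0,"roll":0,"fingers":0.2},
    {"x":0,"y":0,"z":0,"roll":0,"fingers":0.2}
  ]
}}

```text
clock: 5.97
eef_pos: [0.4962, -0.0316, 0.0491]
tool_rot: [0.552, 0.45, -0.532, 0.458]
ft_force: [0.0, -0.3, 7.2]
grip_width: 0.0338
```

```bash
python3 st.py
```

```text
5.9667 [ 0.4962 -0.0316  0.0491] f [ 0.  -0.3  7.2] w 0.03379388644617816 yaw -10.125335769064197 tx [ 0.029  0.011 -1.   ]
to knob, tool axes [-0.0009 -0.0008 -0.0005]
```

Down 20.2 mm and pressing on the inner stop with 7 N. I'll release and retreat.

{"op": "arm_command", "data": {
  "motion": [
    {"x":0,"y":0,"z":0,"roll":0,"fingers":1},
    {"x":0,"y":0,"z":0,"roll":0,"fingers":1},
    {"x":0,"y":0,"z":0,"roll":0,"fingers":1},
    {"x":0,"y":0,"z":0,"roll":0,"fingers":1},
    {"x":0,"y":0,"z":0,"roll":0,"fingers":1},
    {"x":0,"y":0,"z":0,"roll":0,"fingers":1},
    {"x":0,"y":0,"z":0,"roll":0,"fingers":1}
  ]
}}

```text
clock: 6.55
eef_pos: [0.4952, -0.0314, 0.0494]
tool_rot: [0.552, 0.451, -0.532, 0.457]
ft_force: [0.4, -0.0, -0.3]
grip_width: 0.0854
```

```bash
python3 st.py
```

```text
6.55 [ 0.4952 -0.0314  0.0494] f [ 0.4 -0.  -0.3] w 0.08537601404347281 yaw -10.109349089619078 tx [ 0.028  0.011 -1.   ]
to knob, tool axes [-0.0006  0.0002 -0.0005]
```

{"op": "arm_command", "data": {
  "motion": [
    {"x":-0.008,"y":0,"z":0,"roll":0,"fingers":1},
    {"x":-0.008,"y":0,"z":0,"roll":0,"fingers":1},
    {"x":-0.008,"y":0,"z":0,"roll":0,"fingers":1},
    {"x":-0.008,"y":0,"z":0,"roll":0,"fingers":1},
    {"x":-0.008,"y":0,"z":0,"roll":0,"fingers":1},
    {"x":-0.008,"y":0,"z":0,"roll":0,"fingers":1},
    {"x":-0.01,"y":0,"z":0,"roll":0,"fingers":1},
    {"x":-0.01,"y":0,"z":0,"roll":0,"fingers":1},
    {"x":-0.01,"y":0,"z":0,"roll":0,"fingers":1},
    {"x":0,"y":0,"z":0,"roll":0,"fingers":1},
    {"x":0,"y":0,"z":0,"roll":0,"fingers":1}
  ]
}}

```text
clock: 7.47
eef_pos: [0.4942, -0.0325, 0.1387]
tool_rot: [0.554, 0.449, -0.53, 0.459]
ft_force: [-0.0, -0.4, -0.7]
grip_width: 0.0853
```

```bash
python3 st.py; python3 -c "
from workcell import camera
import cv2
f=camera('side')['frame'][90:220,240:440]
cv2.imwrite('pics/side4.png',cv2.resize(f,None,fx=4,fy=4,interpolation=2)[:,:,::-1])
"
```

```text
7.4667 [ 0.4942 -0.0325  0.1387] f [-0.  -0.4 -0.7] w 0.08532365923187135 yaw -10.116339664587029 tx [ 0.034  0.011 -0.999]
to knob, tool axes [ 0.0887 -0.0018 -0.0003]
```

View pics/side4.png

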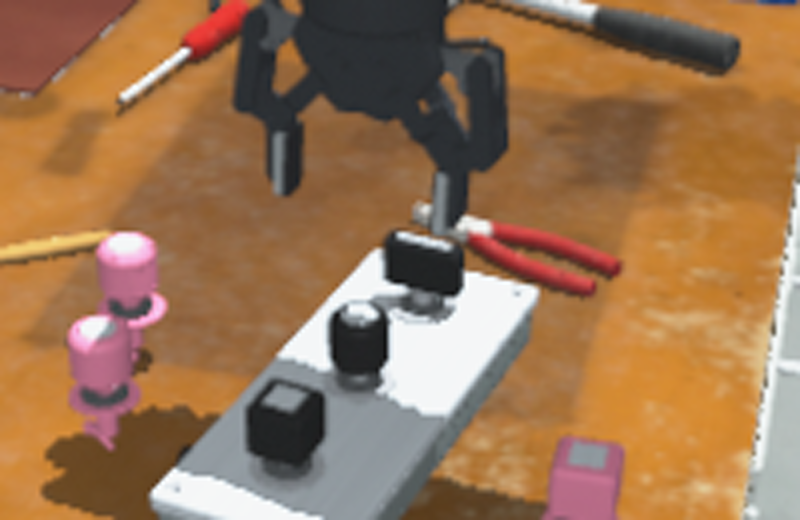

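The round knob is back at its original pixel position (358,340) and pushed in. The square knob at (285,420) and the bar at (425,265) haven't moved, and the gripper is clear. I'm handing the job in.

```bash
python3 -c "
from workcell import job_done
print(job_done())"
```

```text
the job is handed in; nothing more can be done
None
```

The round knob was pulled out until it hit its hard stop, then pushed fully back down and released. I handed the job in at about 7.5 s of robot time; no verdict is reported.

- **Pull:** the tool rose 20.8 mm, and a side picture showed the knob out with its stem exposed. The wrist force reached about 69 N against the outer stop, under the 120 N limit. The knob then stayed out for over 0.3 s.
- **Push:** the tool went down 20.2 mm and ended pressing the inner stop with about 7 N.
- **Final checks:** the last side picture shows the round knob back where it started, and the square and bar knobs look unmoved. The gripper is open and about 5 cm above the knobs, with a force reading near 0 N.
- **What disagreed:** on a fast descent the tool drifted about 14 mm sideways and tilted 1 to 2 degrees. I corrected the drift before closing the fingers; the tilt stayed. The fingers also measured 34 mm apart on the 36 mm knob, but the grip held.
- **Not checked from above:** after the pull I only took side pictures, because the arm blocks the top camera's view of the round knob. I can't read the knob joint values directly.

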